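Put two spacer plates away in the gauge rack

ROBOT

A 7-joint arm with a two-finger parallel gripper is mounted at the origin on a cart in front of the work surface, level with it; the furniture and walls round the work are solid. World frame = base frame: x ahead of the robot, y to its left, z up, the work surface at z = 0. Lengths are in m, angles in degrees, forces in N, time in s.
With the tool pointing down it reaches from about 0.425 to 0.875 m from the base axis. Payload 4.7 kg.
Tool frame: the origin (TCP) lies between the finger pads; the fingertips stand 22 mm ahead of it and the grasp point (between the pads) lies 3 mm ahead of it (env.tip_reach is the distance from the TCP to the fingertips, in m); z points along the fingers, y is the line along which they close (so a half turn about z gives the same grasp; the last joint's range is limited). The gripper opens to 87 mm and grips with 3 to 60 N. Pads are 19 mm wide; open, the fingers measure 117 mm over their backs; the gripper's body (75 mm by 190 mm) begins 51 mm behind the grasp point.
Start: joints at [-65.483, 18.392, -4.016, 83.108, 1.295, 78.541, -3.26], TCP at [0.261, 0.595, 0.245] pointing down, gripper open.
Joint ranges: [-163.93, 163.93], [-17.29, 119.83], [-79.2, 71.16], [3.27, 140.29], [-89.18, 269.18], [5.43, 117.66], [-154.24, 154.24]. Speed limits (degrees/s): [147.25, 147.25, 180, 180, 180, 180, 180].

INTERFACE

Orientations are given as [roll, pitch, yaw] about the fixed x, y, z axes, in that order (R = Rz(yaw) Ry(pitch) Rx(roll)).
In Python, from cell import env gives the robot as it stands.
- The arm moves only by the shell command python3 -m creep 'ROWS' [FORCE]. ROWS is JSON, one flat list of numbers, 7 for each row, row after row: the finger opening in mm, from 0 to 87, then the shift along the tool's x, y, z in units of 30 mm (1.0 is 30 mm), then the turn, a rotation vector about the tool's x, y, z in units of 6 degrees (1.0 is 6 degrees). A call has 1 to 12 rows; each row is the pose to reach, as a shift and turn from the pose commanded when the call began, along the tool's axes at that moment; what a row does not reach only later rows make up. A row lasts 1/10 s, in which the tool goes at most 50 mm and 8.59 degrees, less where a joint would pass 70% of its speed; a pose out of reach is approached as far as the arm can. A call with a gripper value outside its range is refused whole. The fingers move at their own pace and stop on an object; FORCE is the grip in N (left out, the last holds). Time passes only in rows, so rows that repeat a pose let the fingers close. It gives the time, the measured TCP pose, the force, the opening and the grip force at its end, in the units of the state.
- env.get_obs(): the state, without advancing time (a new reading comes with each control period).
- env.read_camera(name): name is "scene" or "side" or "wrist"; returns a dict with "color" (420x560x3 uint8, red, green, blue), "depth" (420x560 float32, m along the optical axis (not along the pixel's ray), 0 where there is no reading), "fovy" (degrees; the focal length in pixels is half the picture's height over the tangent of half this angle, whatever the lens; pixels are square), "cx", "cy" (the principal point, pixels), "R" (3x3) and "t" (3): a world point X has camera coordinates R X + t. Camera axes: x right, y down, z forward; pixel columns grow to the right and rows downward; lengths in m; the calibration is good to about 2 mm. A picture is of the moment at which its call begins.
- env.sign_off(): hands the job in; it is judged then, once.
The state is a dict: "time_s": time; "qpos": joint angles; "joint_velocities": joint speeds; "effort": joint torques, N m; "tool_pos": TCP position; "tool_rot": TCP orientation; "force": force on the tool from outside, world axes, zero at the start; "wrist_torque": the same for the moment, N m; "grip_width": finger opening in m; "grasp_force": force on a finger pad.
Only numpy, scipy, OpenCV 4.12 (cv2) and the standard library are available. Lean on these libraries where they do the work, as an engineer would, in place of code of your own. Each camera call takes 0.05 s, during which the arm holds its last target. There are 200 camera calls.

TASK

Put the two spacer plates of the camera mounts away in the gauge rack: take each one from the loading stand and drop it upright into the narrowest slot that takes it (the colour marks agree), feeling for the slot because each slot module is clamped up to about a centimetre off the middle of the base, then press it gently against the leaf spring until it is fully home on the slot's floor. Never lean hard on the rack (stay under about 25 N), and leave the other things on the desk undisturbed.

Things in the scene. Friction and masses are not known exactly. Their poses are not given: they have to be found in the camera images.
- rack: gauge rack, fixed: grey base 100 x 184 x 6 mm (x, y, z); on it in a row along y three dark steel modules, each 56 x 54 x 36 mm with one slot. Each module gives 1 mm per 4 N pressed down on it (8 mm at most, springs back) and is clamped by itself anywhere from -9 to +9 mm along x (varies, not reported, firm). Origin: middle of the base's underside; z up
- narrow_slot (a point): orange mark: nominal middle of the mouth of the 10 mm wide slot (width along rack x; 48 mm long along rack y; 32 mm deep), 50 mm above the desk, at rack y = -55 mm, level with the module's flat top; axes as the rack. The true slot lies up to 9 mm from here along rack x. In the +x wall of each slot a leaf spring begins 6 mm down and leans 3.5 mm in at 26 mm down
- middle_slot (a point): blue mark: nominal middle of the mouth of the 14 mm wide slot (width along rack x; 48 mm long along rack y; 32 mm deep), 50 mm above the desk, at rack y = 0 mm, level with the module's flat top; axes as the rack. The true slot lies up to 9 mm from here along rack x. The leaf spring holds the plate against the other wall: pushing it down takes 1 to 4 N, often more than its weight
- wide_slot (a point): white mark: nominal middle of the mouth of the 18 mm wide slot (width along rack x; 48 mm long along rack y; 32 mm deep), 50 mm above the desk, at rack y = 55 mm, level with the module's flat top; axes as the rack. The true slot lies up to 9 mm from here along rack x. It stays empty. A plate home on a slot's floor has its lower edge 18 mm above the desk, its centre 56 mm
- stand: loading stand, fixed: black block 56 x 128 x 20 mm with two grooves end to end along its y, at y = +29.5 and -29.5 mm, each 16 mm wide (x), 49 mm long and 14 mm deep; 62 mm of a plate stand free above it. Origin: middle of its underside
- thin_plate_mid (a point): centre of the orange spacer plate: 8 mm thick (x axis), 42 mm wide (y), 76 mm tall (z), 42 to 84 g, rigid. It stands upright in one of the stand's two grooves (which one varies), its centre 44 mm and its lower edge 6 mm above the desk. It belongs in the 10 mm slot (orange mark)
- thick_plate_mid (a point): centre of the blue spacer plate: 12 mm thick (x axis), 42 mm wide (y), 76 mm tall (z), 42 to 84 g, rigid. It stands upright in one of the stand's two grooves (which one varies), its centre 44 mm and its lower edge 6 mm above the desk. It belongs in the 14 mm slot (blue mark)
- glue_stick: glue stick, white and red, 28 mm diameter, 92 mm tall, standing; loose, bystander; origin at its foot
- small_carton: small white and red carton, 62 x 88 x 45 mm; loose, bystander; origin at its underside
- dome_camera: dome camera, black dome on white ring, 72 mm diameter, 54 mm tall; loose, bystander; origin at its underside
- mount_plate: white camera mounting plate, 66 x 66 x 26 mm; loose, bystander; origin at its underside
- highlighter: yellow highlighter pen, 21 x 118 x 22 mm; loose, bystander; origin at its underside
There are look-alikes about, which are no part of the job. Of the things shaped like the part that bears thick_plate_mid, the blue one is meant.

How it is judged:
By the outcome, as a careful person would: the job done as asked, in the order asked, and still so for the second after the job is handed in, with the robot touching nothing.
It also fails if it takes over 72 s, if anything falls off the work surface, if the arm or the gripper's body presses on something with over 40 N, if the wrist force passes 120 N, or if a joint passes its speed limit or range.

## Working session

There is one attempt and no reset: what is moved stays moved. The work goes in short steps, Python scripts to look and compute and a shell command to move; the robot and the scene stay as the last step left them, time stands still between calls to the robot, and variables do not carry over. Pictures are saved under pics/ and viewed, at most 10 in all, crops included, and the job is handed in when it is done.

```bash
mkdir -p pics; ls
cat > h.py <<'E'
import numpy as np, cv2
from cell import env
def cam(n,save=None):
    c=env.read_camera(n)
    if save: cv2.imwrite('pics/'+save,c['color'][:,:,::-1])
    np.savez('/tmp/'+n+'.npz',**c)
    return c
def f(c): return 210/np.tan(np.radians(float(c['fovy']))/2)
def cloud(c):
    d=c['depth'];v,u=np.mgrid[:420,:560]
    P=np.stack([(u-c['cx'])/f(c)*d,(v-c['cy'])/f(c)*d,d],-1)
    W=(P-c['t'])@c['R']; W[d==0]=np.nan
    return W
def load(n): return dict(np.load('/tmp/'+n+'.npz'))
E
python3 - <<'E'
from h import *
for n in ['scene','side']:
    c=cam(n,n+'1.png'); print(n,c['fovy'],c['R'].round(3).tolist(),(-c['R'].T@c['t']).round(3))
o=env.get_obs();print(o['time_s'],o['tool_pos'],o['tool_rot'],o['force'],o['grip_width'],env.tip_reach)
E
```

```text
pics
scene 52.31229159247823 [[-0.782, -0.623, -0.023], [-0.324, 0.438, -0.838], [0.533, -0.648, -0.544]] [-0.151  0.85   0.781]
side 42.300046400171 [[0.844, -0.537, -0.003], [-0.282, -0.439, -0.853], [0.457, 0.72, -0.522]] [-0.376 -1.392  1.095]
0.1 [0.26125012 0.59468524 0.24360377] [-1.79903748e+02  5.75827147e-03  1.56288910e+02] [-0.73471094  0.15475901  0.07904566] 0.08698619778421562 0.022
```

View pics/scene1.png

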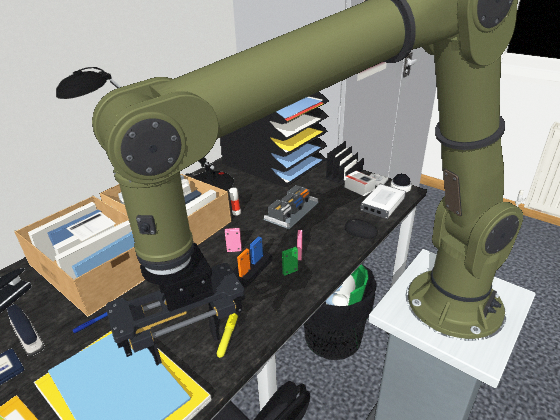

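View pics/side1.png

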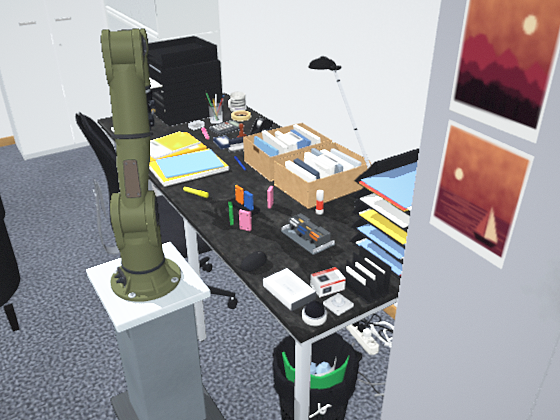

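Scene: orange plate (243,263) and blue plate (257,250) stand on the stand; green and pink ones are look-alikes. The rack is at (293,207). Next I locate them by depth and colour.

Run:
```python
from h import *
c=load('scene');W=cloud(c);hsv=cv2.cvtColor(c['color'],cv2.COLOR_RGB2HSV)
def seg(name,h0,h1,u0,u1,v0,v1):
    m=np.zeros((420,560),bool);m[v0:v1,u0:u1]=1
    m&=(hsv[...,0]>=h0)&(hsv[...,0]<=h1)&(hsv[...,1]>120)&(hsv[...,2]>60)
    p=W[m];p=p[np.isfinite(p[:,0])]
    top=p[p[:,2]>np.percentile(p[:,2],97)-.003]
    print(name,len(p),p.min(0).round(3),p.max(0).round(3),'top',len(top),top.mean(0).round(4),'rect',cv2.minAreaRect((top[:,:2]*1000).astype(np.float32)), 'all',cv2.minAreaRect((p[:,:2]*1000).astype(np.float32)))
seg('orange',5,20,232,252,245,280)
seg('blue',100,120,246,268,233,270)
# rack
m=np.zeros((420,560),bool);m[180:235,258:325]=1
p=W[m];p=p[np.isfinite(p[:,0])]
for a,b in((.003,.012),(.044,.056)):
    q=p[(p[:,2]>a)&(p[:,2]<b)];print(len(q),q.mean(0),q.min(0),q.max(0),cv2.minAreaRect((q[:,:2]*1000).astype(np.float32)))
im=c['color'][180:300,220:330,::-1];cv2.imwrite('pics/crop1.png',cv2.resize(im,None,fx=5,fy=5,interpolation=cv2.INTER_CUBIC))
```

```text
orange 286 [ 0.464  0.148 -0.001] [0.554 0.268 0.085] top 34 [0.4751 0.2426 0.0823] rect ((474.66900634765625, 242.44642639160156), (8.892887115478516, 40.02016830444336), 7.870546817779541) all ((510.658203125, 209.29397583007812), (35.7854118347168, 147.72164916992188), 45.84121322631836)
blue 268 [ 0.473  0.116 -0.002] [0.523 0.208 0.085] top 44 [0.4827 0.1849 0.0819] rect ((482.3751220703125, 184.0826873779297), (13.902606964111328, 41.265262603759766), 10.878473281860352) all ((493.6494140625, 158.4432373046875), (22.68112564086914, 100.7370376586914), 22.175525665283203)
481 [ 0.5647904  -0.09881689  0.00599684] [ 0.4323123  -0.29443798  0.0030013 ] [0.76000486 0.07181759 0.01197053] ((591.2244873046875, -112.52250671386719), (237.36984252929688, 333.7267150878906), 36.28495788574219)
464 [ 0.57159428 -0.08361707  0.04923625] [ 0.53401864 -0.17135593  0.04400183] [ 0.61380803 -0.00175042  0.0554105 ] ((571.6520385742188, -85.94361877441406), (70.93991088867188, 170.7552032470703), 5.754804611206055)
```

View pics/crop1.png

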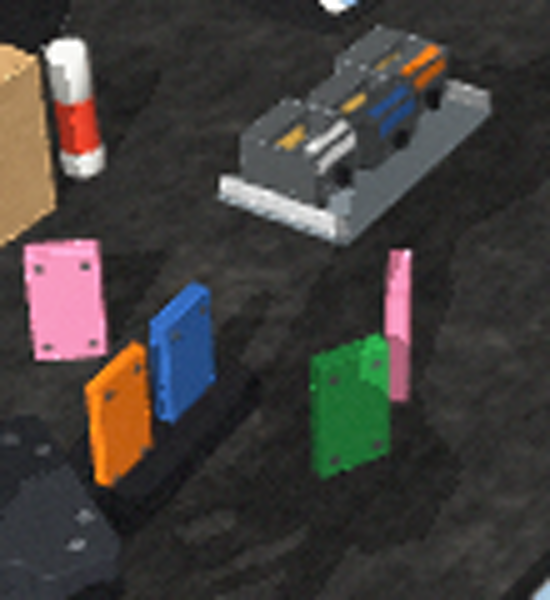

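Run:
```python
from h import *
c=load('side');W=cloud(c);hsv=cv2.cvtColor(c['color'],cv2.COLOR_RGB2HSV)
p=W.reshape(-1,3);p=p[np.isfinite(p[:,0])]
# height map 5cm cells
print('rows x .35-.9, cols y .4..-.45; max z in cm')
for n in ('side','scene'):
    p=cloud(load(n)).reshape(-1,3)
    for x in np.arange(.3,.95,.05):
        r=[]
        for y in np.arange(.4,-.45,-.05):
            q=p[(abs(p[:,0]-x)<.025)&(abs(p[:,1]-y)<.025)&(p[:,2]>-.02)]
            r.append('%3d'%(100*np.percentile(q[:,2],98)) if len(q)>3 else '  .')
        print('%.2f'%x,*r)
m=(W[...,2]>.015)&(W[...,2]<.1)&(hsv[...,1]>90)&(hsv[...,2]>60)&(W[...,0]>.35)&(W[...,0]<.65)&(W[...,1]<.35)&(W[...,1]>.0)
n,l,s,ce=cv2.connectedComponentsWithStats(m.astype(np.uint8))
for i in range(1,n):
    if s[i,4]>20:
        k=l==i;q=W[k];print(s[i],c['color'][k].mean(0).round(),q.min(0).round(3),q.max(0).round(3),np.median(q,0).round(3))
```

```text
rows x .35-.9, cols y .4..-.45; max z in cm
0.30   1   1   0   1   0   0   0   0   0   0   3   3   0   3   3   3   3
0.35   2   0   0   0   0   0   0   0   0   0   4   4   0   3   3   3   5
0.40   2   2   0   0   0   8   7   7   0   0   0   0   2   3   4   5   4
0.45   0   0   1   8   8   2   0   5   0   0   0   0   0   0   5   5   4
0.50   1   1   2   8   8   8   0   0   2   1   1   1   0   0   4   5   5
0.55   1   0   1   0   5   7   0   0   5   5   5   5   2   0   0   9   9
0.60   0   1   0   0   8   7   0   0   5   5   5   5   1   0   0  10  10
0.65   0   1  11  10   0   0   0   1   0   0   0   0  19   0   .   .  21
0.70  12  11  11  12  12  12  11   9   9   0   0   0  27  26  26  26  26
0.75  13  13  11  12  12  12  11  10   0   0   0   0  30  26  26  26  26
0.80  13  12  12  13  13  13  12   7   0   0   0   .  30  26  26  26   .
0.85  13  47  48  13  13  13  13   0   2   .   .   .  30  26  26   .   .
0.90  13  49  50  49  43  37  29  24  19   .   .   .  30  26   .   .   .
0.30   0   0   0   0   0   0   0   0   0   0   3   3   0   3   3   3   3
0.35   1   0   0   0   0   0   0  
[... 438 characters left out ...]
 0   0   0   0   0  25   0   0   0  17
0.70  11   .   .  11  11  11  11   9   2   0   0   0  26  25  25  25  25
0.75  12  12   .   .  11  11  11   0   0   0   0   0  25  25  25  25  25
0.80  13  13   .   .   .  12  12   .   0   0   0   0  22  19  19   .   .
0.85  13  47  47   .   .  12  12   .   .   2   1   0  20   .   .   .   .
0.90  47  49  50  49   .   .  11   .  12  11   2   1  17   .   .   .   .
[235 185  19  43 469] [168. 121. 138.] [0.394 0.058 0.015] [0.508 0.276 0.092] [0.474 0.171 0.05 ]
[267 186   6  20  81] [208. 123. 158.] [0.554 0.155 0.017] [0.599 0.194 0.081] [0.568 0.169 0.048]
[228 201   5  21  72] [ 52. 156.  79.] [0.377 0.125 0.018] [0.444 0.263 0.087] [0.386 0.14  0.057]
```

Run:
```python
from h import *
P=np.concatenate([cloud(load(n)).reshape(-1,3) for n in('side','scene')])
P=P[np.isfinite(P[:,0])]
q=P[(P[:,0]>.55)&(P[:,0]<.9)&(P[:,1]<-.1)&(P[:,1]>-.45)&(P[:,2]>.03)&(P[:,2]<.4)]
for z0 in np.arange(.03,.33,.03):
    s=q[(q[:,2]>=z0)&(q[:,2]<z0+.03)]
    if len(s)>5:
        print(round(z0,2),len(s)); 
        for y in np.arange(-.14,-.36,-.02):
            t=s[(s[:,1]<y)&(s[:,1]>=y-.02)]
            if len(t)>2: print('   y%.2f'%y,len(t),'xmin',np.sort(t[:,0])[:3].round(3))
```

```text
0.03 894
   y-0.14 144 xmin [0.551 0.551 0.552]
   y-0.16 115 xmin [0.554 0.555 0.555]
   y-0.18 200 xmin [0.688 0.693 0.694]
   y-0.20 50 xmin [0.688 0.697 0.701]
   y-0.32 21 xmin [0.566 0.567 0.57 ]
   y-0.34 51 xmin [0.567 0.567 0.569]
0.06 2419
   y-0.18 328 xmin [0.668 0.674 0.675]
   y-0.20 114 xmin [0.678 0.68  0.68 ]
   y-0.22 109 xmin [0.676 0.676 0.678]
   y-0.24 132 xmin [0.677 0.679 0.68 ]
   y-0.26 135 xmin [0.678 0.679 0.679]
   y-0.28 124 xmin [0.68  0.681 0.681]
   y-0.30 108 xmin [0.679 0.679 0.68 ]
   y-0.32 144 xmin [0.551 0.568 0.569]
   y-0.34 212 xmin [0.567 0.568 0.568]
0.09 503
   y-0.18 222 xmin [0.698 0.701 0.701]
   y-0.20 49 xmin [0.695 0.702 0.718]
   y-0.32 13 xmin [0.571 0.594 0.595]
   y-0.34 36 xmin [0.57  0.571 0.573]
0.12 1812
   y-0.18 358 xmin [0.671 0.673 0.674]
   y-0.20 120 xmin [0.672 0.673 0.675]
   y-0.22 113 xmin [0.677 0.678 0.679]
   y-0.24 139 xmin [0.676 0.677 0.677]
   y-0.26 151 xmin [0.678 0.678 0.679]
   y-0.28 115 xmin [0.678 0.68  0.68 ]
   y-0.30 121 xmin [0.68  0.681 0.681]
   y-0.32 119 xmin [0.68  0.68  0.682]
   y-0.34 116 x
[... 386 characters left out ...]
.681]
   y-0.32 114 xmin [0.68  0.682 0.682]
   y-0.34 131 xmin [0.677 0.679 0.68 ]
0.21 163
   y-0.18 131 xmin [0.695 0.698 0.702]
   y-0.20 26 xmin [0.7   0.709 0.713]
0.24 2580
   y-0.18 270 xmin [0.669 0.674 0.676]
   y-0.20 199 xmin [0.675 0.677 0.677]
   y-0.22 253 xmin [0.674 0.677 0.677]
   y-0.24 261 xmin [0.677 0.678 0.678]
   y-0.26 250 xmin [0.676 0.676 0.676]
   y-0.28 230 xmin [0.676 0.677 0.677]
   y-0.30 207 xmin [0.673 0.675 0.675]
   y-0.32 198 xmin [0.676 0.677 0.678]
   y-0.34 181 xmin [0.676 0.676 0.676]
0.27 293
   y-0.18 152 xmin [0.702 0.704 0.706]
   y-0.20 134 xmin [0.701 0.703 0.703]
0.3 88
   y-0.18 13 xmin [0.756 0.759 0.768]
   y-0.20 75 xmin [0.746 0.755 0.756]
```

Run:
```python
from h import *
im=load('side')['color'][150:330,180:420,::-1];cv2.imwrite('pics/crop2.png',cv2.resize(im,None,fx=3.2,fy=3.2,interpolation=cv2.INTER_CUBIC))
```

```text
(no output)
```

View pics/crop2.png

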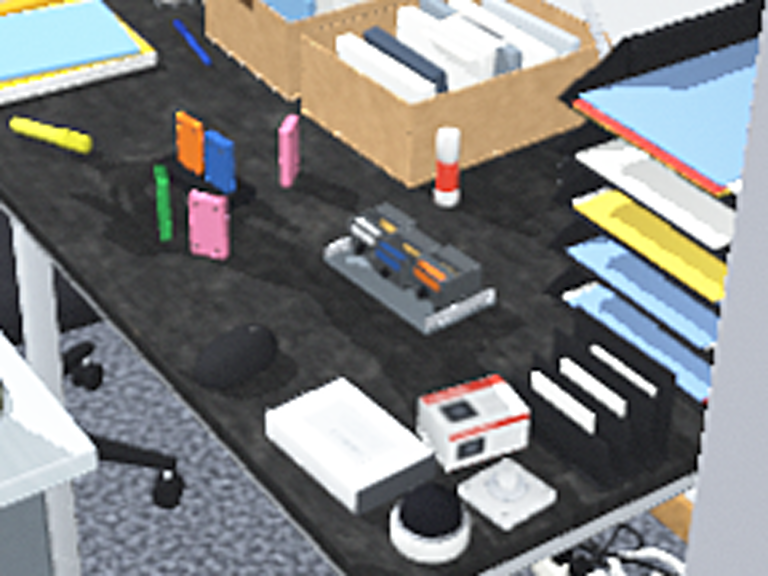

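Side view: rack (410,265), tray stack to its right, and the dark slots on the modules between coloured marks and brass springs. I move above the stand for a wrist view.

```bash
python3 -m creep '[60,-11.74,-8.75,0,0,0,9.8, 60,-11.74,-8.75,0,0,0,9.8, 60,-11.74,-8.75,0,0,0,9.8, 60,-11.74,-8.75,0,0,0,9.8, 60,-11.74,-8.75,0,0,0,9.8, 60,-11.74,-8.75,0,0,0,9.8, 60,-11.74,-8.75,0,0,0,9.8, 60,-11.74,-8.75,0,0,0,9.8, 60,-11.74,-8.75,0,0,0,9.8, 60,-11.74,-8.75,0,0,0,9.8, 60,-11.74,-8.75,0,0,0,9.8, 60,-11.74,-8.75,0,0,0,9.8]'
python3 - <<'E'
from h import *
c=cam('wrist','w1.png');print(c['fovy'],c['R'].round(3).tolist(),(-c['R'].T@c['t']).round(3));o=env.get_obs();print(o['qpos'])
E
```

```text
time_s: 1.3
tool_pos: [0.4774, 0.2146, 0.2443]
tool_rot: [-180.0, -0.0, 97.6]
force: [0.2, 0.5, 0.1]
grip_width: 0.0597
grasp_force: 0.0
61.585919832715355 [[0.991, 0.132, -0.001], [0.128, -0.96, 0.251], [0.032, -0.248, -0.968]] [0.468 0.282 0.384]
[-43.83317096   2.7255706   17.33823191 101.61099524  -0.86564311
  75.82167249 -18.64002105]
```

View pics/w1.png

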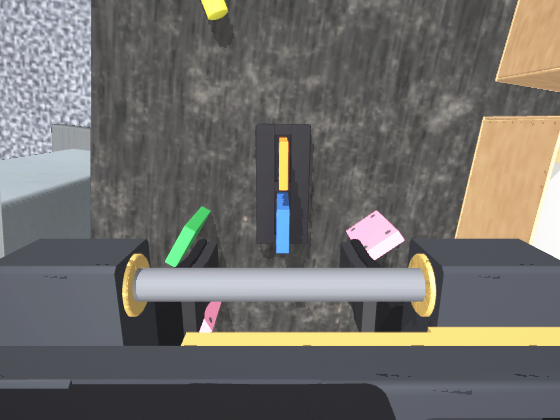

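Wrist view: the stand with orange (283,163) and blue (282,222), with green and pink well off the finger paths. I measure precise poses.

```bash
cat >> h.py <<'E'
def plates(c):
    W=cloud(c);hsv=cv2.cvtColor(c['color'],cv2.COLOR_RGB2HSV);out={}
    for n,a,b in(('orange',8,22),('blue',100,120)):
        m=(hsv[...,0]>=a)&(hsv[...,0]<=b)&(hsv[...,1]>120)&(hsv[...,2]>70)&(W[...,2]>.06)&(W[...,0]<.64)
        q=W[m];zt=np.percentile(q[:,2],80);q=q[abs(q[:,2]-zt)<.004]
        q=q[np.linalg.norm(q[:,:2]-np.median(q[:,:2],0),axis=1)<.03]
        r=cv2.minAreaRect((q[:,:2]*1000).astype(np.float32))
        print(n,len(q),q.mean(0).round(4),np.round(r[0],1),np.round(r[1],1),round(r[2],1))
E
python3 - <<'E'
from h import *
c=load('wrist');plates(c);W=cloud(c)
g=c['color'].astype(int);m=(W[...,2]>.012)&(W[...,2]<.027)&(g.max(-1)<70);m[:110]=0;m[255:]=0;m[:,:250]=0;m[:,320:]=0
r=cv2.minAreaRect((W[m][:,:2]*1000).astype(np.float32));print('stand',r)
E
```

```text
orange 481 [0.4396 0.2391 0.3101] [439.4 238.5] [ 2.1 14.3] 6.7
blue 598 [0.4843 0.1845 0.0812] [484.7 183.4] [11.8 42.4] 7.5
stand ((480.98162841796875, 212.63290405273438), (55.7912712097168, 127.75334167480469), 7.112690448760986)
```

```bash
python3 -m creep '[60,-10,1.75,0,0,0,0, 60,-10,1.75,0,0,0,0, 60,-10,1.75,0,0,0,0, 60,-10,1.75,0,0,0,0, 60,-10,1.75,0,0,0,0, 60,-10,1.75,0,0,0,0, 60,-10,1.75,0,0,0,0, 60,-10,1.75,0,0,0,0, 60,-10,1.75,0,0,0,0]'
python3 - <<'E'
from h import *
W=cloud(load('wrist'));
c=load('wrist');hsv=cv2.cvtColor(c['color'],cv2.COLOR_RGB2HSV)
m=(hsv[...,0]>=8)&(hsv[...,0]<=22)&(hsv[...,1]>120)&(W[...,2]>.072)&(W[...,2]<.095)&(W[...,0]<.53)
q=W[m];print('orange',len(q),cv2.minAreaRect((q[:,:2]*1000).astype(np.float32)))
c=cam('wrist');W=cloud(c)
cv2.imwrite('pics/w2.png',cv2.resize(c['color'][100:300,180:400,::-1],None,fx=3,fy=3,interpolation=cv2.INTER_CUBIC))
cv2.imwrite('/tmp/full.png',c['color'][...,::-1])
m=(W[...,2]>.042)&(W[...,2]<.058);m[260:]=0;q=W[m]
print(len(q),cv2.minAreaRect((q[:,:2]*1000).astype(np.float32)))
m=(W[...,2]>.002)&(W[...,2]<.06);q=W[m]; q=q[(abs(q[:,0]-.571)<.065)&(abs(q[:,1]+.086)<.105)]
q=q[(q[:,2]<.009)];print(len(q),q.min(0),q.max(0))
E
```

```text
time_s: 2.25
tool_pos: [0.5695, -0.0746, 0.2441]
tool_rot: [-180.0, -0.1, 97.7]
force: [-0.7, 0.3, 0.4]
grip_width: 0.0599
grasp_force: 0.0
orange 49 ((477.9778137207031, 241.9075927734375), (7.752617835998535, 42.09194564819336), 8.91511344909668)
7810 ((622.9141845703125, -19.9444580078125), (380.2691650390625, 238.39871215820312), 7.846137046813965)
4994 [ 0.51370402 -0.18190312  0.00202673] [0.62648129 0.01392744 0.00886263]
```

View pics/w2.png

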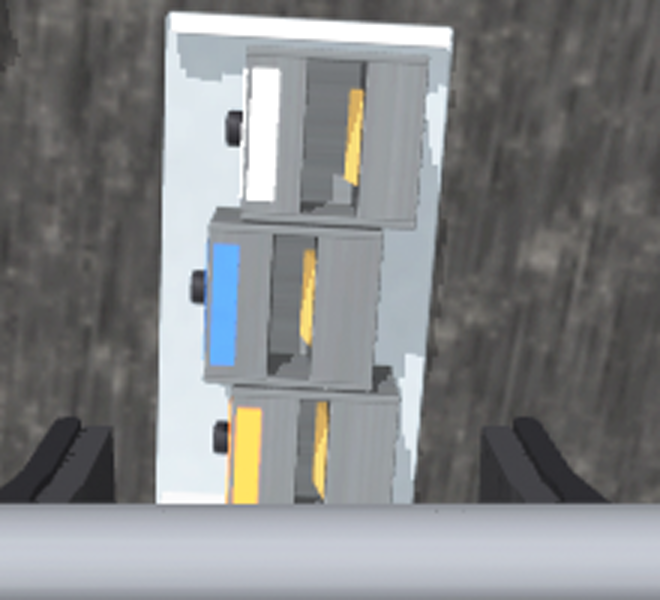

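Wrist view: modules are offset. The blue slot's mouth is at crop columns ~270–316, orange's at ~298–330. I compute mouths from depth and edge pixels.

Run:
```python
from h import *
c=load('wrist');W=cloud(c);F=f(c)
def pt(u,v,z=.05):
    u=u/3+180-1/3;v=v/3+100-1/3
    d=c['R'].T@np.array([(u-c['cx'])/F,(v-c['cy'])/F,1]);o=-c['R'].T@c['t'];return o+d*(z-o[2])/d[2]
th=np.radians(6.5)
for n,(l0,l1,r0,r1) in dict(blue=((274,235),(267,376),(318,235),(313,380)),orange=((299,400),(296,500),(330,400),(328,500)),white=((304,60),(299,212),(368,62),(359,215))).items():
    a,b,cc,d=[pt(*p)[:2]*1000 for p in(l0,l1,r0,r1)]
    print(n,a.round(1),b.round(1),cc.round(1),d.round(1),'yaw',[round(float(np.degrees(np.arctan2(-(p-q)[0],(p-q)[1]))),1) for p,q in((a,b),(cc,d))])
e=[pt(*p,z=.006)[:2]*1000 for p in((163,100),(160,450),(450,47),(419,470))];print('base edges',[x.round(1) for x in e])
tops=[pt(*p)[:2]*1000 for p in((220,217),(205,383),(383,231),(370,388))];print('blue module corners',[x.round(1) for x in tops])
# depth-based gaps
m=(W[...,2]>.046)&(W[...,2]<.056)&(abs(W[...,0]-.571)<.06)&(abs(W[...,1]+.086)<.1)
R=[]
for v in range(115,268):
    us=np.flatnonzero(m[v]); 
    if len(us)<10: continue
    g=np.diff(us);k=g.argmax()
    if g[k]>=6:
        A,B=W[v,us[k]],W[v,us[k+1]];R.append((v,us[k],us[k+1],*A[:2]*1000,*B[:2]*1000,1000*A[2]))
R=np.array(R)
for lo,hi in((118,168),(178,225),(233,266)):
    s=R[(R[:,0]>=lo)&(R[:,0]<=hi)];
    pa=np.polyfit(s[:,4],s[:,3],1);pb=np.polyfit(s[:,6],s[:,5],1);print(lo,len(s),'left x=',pa.round(3),'right',pb.round(3),'z',s[:,7].mean().round(1),s[:,3].mean(),s[:,4].mean(),s[:,5].mean(),s[:,6].mean())
```

```text
blue [560.2 -64. ] [ 564.  -110.9] [574.1 -62.1] [ 579.2 -110.3] yaw [4.5, 6.0]
orange [ 575.5 -117.8] [ 579.3 -153.4] [ 585.7 -116.4] [ 590.1 -151.9] yaw [6.1, 7.0]
white [562.4  -9.1] [567.2 -55.6] [581.9  -7.1] [586.2 -54. ] yaw [5.8, 5.2]
base edges [array([515.7, -29.3]), array([ 527.8, -159.2]), array([612.1,   1.7]), array([ 626.8, -154.1])]
blue module corners [array([542.5, -60.6]), array([ 544. , -116.1]), array([594.5, -58.1]), array([ 598.3, -110.5])]
118 49 left x= [-7.60000e-02  5.62661e+02] right [-1.01000e-01  5.80576e+02] z 49.3 565.0291688024271 -31.158668771689463 583.4686053226038 -28.69312946536716
178 47 left x= [-1.00000e-01  5.52862e+02] right [-7.80000e-02  5.69471e+02] z 49.1 561.6327047662905 -87.9749468760642 576.1867602948782 -86.04881169219118
233 33 left x= [-7.40000e-02  5.66813e+02] right [-7.40000e-02  5.77718e+02] z 49.2 576.8470309946298 -136.14920713400033 587.6435681078833 -134.78837816180058
```

```bash
python3 -m creep '[40,11.06,-1.61,2,0,0,0, 40,11.06,-1.61,2,0,0,0, 40,11.06,-1.61,2,0,0,0, 40,11.06,-1.61,2,0,0,0, 40,11.06,-1.61,2,0,0,0, 40,11.06,-1.61,2,0,0,0, 40,11.06,-1.61,2,0,0,0, 40,11.06,-1.61,2,0,0,0, 40,11.06,-1.61,2,0,0,0]'
python3 - <<'E'
from h import *
P=np.concatenate([cloud(load(n)).reshape(-1,3) for n in('side','scene')])
q=P[(P[:,0]>.64)&(P[:,0]<.70)&(P[:,1]<-.14)&(P[:,1]>-.3)&(P[:,2]>.06)&(P[:,2]<.32)]
print('tray ymax',np.sort(q[:,1])[-8:].round(3))
o=env.get_obs();print(o['tool_pos'],o['tool_rot'])
E
```

```text
time_s: 3.2
tool_pos: [0.4766, 0.2477, 0.1844]
tool_rot: [-180.0, 0.0, 97.8]
force: [0.0, -0.4, 0.6]
grip_width: 0.0402
grasp_force: 0.0
tray ymax [-0.193 -0.193 -0.193 -0.193 -0.193 -0.192 -0.192 -0.191]
[0.47662712 0.2477033  0.18437912] [-1.79970823e+02  1.82972937e-02  9.78434050e+01]
```

```bash
python3 -m creep '[40,0,0.02,1.5,0,0,0.05, 40,0,0.02,2.6,0,0,0.05, 40,0,0.02,3.4,0,0,0.05, 40,0,0.02,3.78,0,0,0.05, 40,0,0.02,3.78,0,0,0.05, 0,0,0.02,3.78,0,0,0.05, 0,0,0.02,3.78,0,0,0.05, 0,0,0.02,3.78,0,0,0.05, 0,0,0.02,3.78,0,0,0.05, 0,0,0.02,3.78,0,0,0.05, 0,0,0.02,3.78,0,0,0.05, 0,0,0.02,3.78,0,0,0.05]' 25
```

```text
time_s: 4.4
tool_pos: [0.4792, 0.2455, 0.0716]
tool_rot: [180.0, -0.0, 97.2]
force: [-0.3, 0.5, 2.8]
grip_width: 0.0078
grasp_force: 25.0
```

```bash
python3 -m creep '[0,0,0,-0.5,0,0,0, 0,0,0,-1.5,0,0,0, 0,0,0,-2.5,0,0,0, 0,0,0,-3.5,0,0,0, 0,0,0,-3.5,0,0,0, 0,0,0,-3.5,0,0,0]'
python3 - <<'E'
from h import *
c=cam('wrist','w3.png');W=cloud(c);hsv=cv2.cvtColor(c['color'],cv2.COLOR_RGB2HSV)
m=(hsv[...,0]>=8)&(hsv[...,0]<=22)&(hsv[...,1]>120)&(W[...,2]<.23)&(W[...,2]>.08)&(abs(W[...,0]-.478)<.04)
q=W[m];print(len(q),q.mean(0),cv2.minAreaRect((q[:,:2]*1000).astype(np.float32)))
o=env.get_obs();print(o['tool_pos'],o['tool_rot'],o['force'])
E
```

```text
time_s: 5.0
tool_pos: [0.4791, 0.2454, 0.1764]
tool_rot: [180.0, -0.0, 97.2]
force: [0.1, 0.2, -0.7]
grip_width: 0.0079
grasp_force: 25.0
1204 [0.47767739 0.25202265 0.1675762 ] ((478.8341979980469, 244.28012084960938), (17.445608139038086, 38.35213851928711), 7.099897861480713)
[0.47839819 0.24505429 0.17531604] [-1.79936257e+02  2.81358073e-02  9.71942040e+01] [ 0.21972836 -0.13302984 -0.96633591]
```

View pics/w3.png

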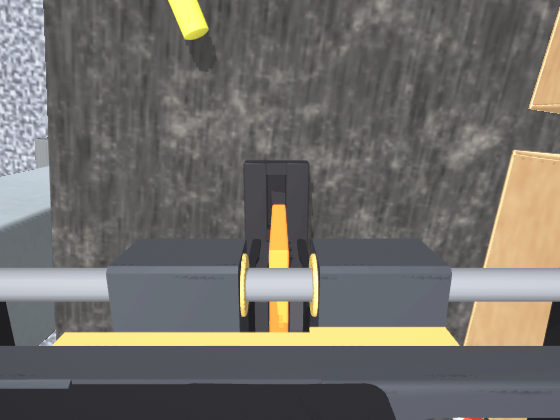

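```bash
python3 -m creep '[0,-13.12,1.83,0,0,0,0.3, 0,-13.12,1.83,0,0,0,0.3, 0,-13.12,1.83,0,0,0,0.3, 0,-13.12,1.83,0,0,0,0.3, 0,-13.12,1.83,0,0,0,0.3, 0,-13.12,1.83,0,0,0,0.3, 0,-13.12,1.83,0,0,0,0.3, 0,-13.12,1.83,0,0,0,0.3, 0,-13.12,1.83,0,0,0,0.3, 0,-13.12,1.83,0,0,0,0.3, 0,-13.12,1.83,0,0,0,0.3, 0,-13.12,1.83,0,0,0,0.3]'
python3 - <<'E'
from h import *
for i in range(3): 
    c=cam('scene');o=env.get_obs();print(o['tool_pos'],o['tool_rot'],o['force'])
W=cloud(c);hsv=cv2.cvtColor(c['color'],cv2.COLOR_RGB2HSV)
cv2.imwrite('pics/s2.png',cv2.resize(c['color'][130:250,240:380,::-1],None,fx=5,fy=5,interpolation=cv2.INTER_CUBIC))
E
```

```text
time_s: 6.25
tool_pos: [0.5825, -0.136, 0.1754]
tool_rot: [-179.9, -0.1, 95.6]
force: [-0.5, -0.2, -1.3]
grip_width: 0.0079
grasp_force: 25.0
[ 0.58258842 -0.13617922  0.17569729] [-1.79965398e+02 -5.82194538e-02  9.55612816e+01] [-0.21122127  0.06782513 -0.47736439]
[ 0.58268134 -0.13651913  0.17593832] [-1.79990285e+02 -4.45299888e-02  9.55402531e+01] [-0.01310361  0.33763439 -0.51112028]
[ 0.58271463 -0.13680386  0.17611155] [ 1.79996583e+02 -3.53704927e-02  9.55209265e+01] [ 0.12977627  0.16252477 -0.59097407]
```

```bash
python3 -m creep '[0,-0.03,0,0.8,0,0,0.02, 0,-0.03,0,1.5,0,0,0.02, 0,-0.03,0,1.8,0,0,0.02, 0,-0.03,0,1.85,0,0,0.02, 0,-0.03,0,1.85,0,0,0.02, 0,-0.03,0,1.85,0,0,0.02, 0,-0.03,0,1.85,0,0,0.02]'; python3 -m creep '[0,0,0,0.05,0,0,0, 0,0,0,0.1,0,0,0, 0,0,0,0.15,0,0,0, 0,0,0,0.2,0,0,0,0,0,0,0.2,0,0,0,0,0,0,0.2,0,0,0]'
```

```text
time_s: 7.1
tool_pos: [0.5834, -0.1393, 0.1217]
tool_rot: [179.9, 0.0, 95.3]
force: [-0.2, 0.1, -0.4]
grip_width: 0.0077
grasp_force: 25.0
time_s: 7.7
tool_pos: [0.5827, -0.1391, 0.1146]
tool_rot: [-180.0, -0.0, 95.3]
force: [0.6, 0.2, -0.2]
grip_width: 0.0078
grasp_force: 25.0
```

```bash
python3 -m creep '[0,0,0,0.05,0,0,0, 0,0,0,0.1,0,0,0, 0,0,0,0.1,0,0,0]'; python3 -m creep '[0,0,0,0.05,0,0,0,0,0,0,0.05,0,0,0]'
```

```text
time_s: 8.0
tool_pos: [0.5826, -0.1391, 0.1114]
tool_rot: [-180.0, -0.0, 95.3]
force: [-0.0, -0.3, -0.3]
grip_width: 0.0078
grasp_force: 25.0
time_s: 8.2
tool_pos: [0.5826, -0.1391, 0.1099]
tool_rot: [-180.0, -0.0, 95.3]
force: [-0.0, 0.2, -0.5]
grip_width: 0.0078
grasp_force: 25.0
```

```bash
python3 -m creep '[0,0,0,0.1,0,0,0,0,0,0,0.2,0,0,0,0,0,0,0.2,0,0,0]'; python3 -m creep '[0,0,0,0.1,0,0,0,0,0,0,0.2,0,0,0,0,0,0,0.2,0,0,0]'
```

```text
time_s: 8.5
tool_pos: [0.5824, -0.1391, 0.1035]
tool_rot: [-180.0, -0.0, 95.3]
force: [0.3, -0.1, -0.8]
grip_width: 0.008
grasp_force: 25.0
time_s: 8.8
tool_pos: [0.5825, -0.1392, 0.0977]
tool_rot: [-180.0, -0.0, 95.3]
force: [-0.2, -0.2, -0.1]
grip_width: 0.0073
grasp_force: 25.0
```

```bash
python3 -m creep '[0,0,0,0.1,0,0,0,0,0,0,0.17,0,0,0,0,0,0,0.17,0,0,0]'; python3 -m creep '[0,0,0,0.1,0,0,0,0,0,0,0.1,0,0,0]';python3 -m creep '[0,0,0,0.1,0,0,0,0,0,0,0.1,0,0,0]'
```

```text
time_s: 9.1
tool_pos: [0.5825, -0.1394, 0.093]
tool_rot: [-180.0, 0.0, 95.3]
force: [-2.2, -0.7, 1.7]
grip_width: 0.008
grasp_force: 25.0
time_s: 9.3
tool_pos: [0.5825, -0.1393, 0.0897]
tool_rot: [-180.0, 0.0, 95.3]
force: [-2.2, -0.3, 1.5]
grip_width: 0.0078
grasp_force: 25.0
time_s: 9.5
tool_pos: [0.5825, -0.1392, 0.0865]
tool_rot: [-180.0, -0.0, 95.3]
force: [-1.8, -0.5, 1.8]
grip_width: 0.0077
grasp_force: 25.0
```

```bash
python3 -m creep '[0,0,0,0.05,0,0,0,0,0,0,0.05,0,0,0]'; python3 -m creep '[0,0,0,0.05,0,0,0,0,0,0,0.05,0,0,0]';python3 -m creep '[0,0,0,0.05,0,0,0,0,0,0,0.05,0,0,0]'
```

```text
time_s: 9.7
tool_pos: [0.5825, -0.1391, 0.0852]
tool_rot: [-180.0, -0.0, 95.3]
force: [-2.2, -0.6, 1.4]
grip_width: 0.008
grasp_force: 25.0
time_s: 9.9
tool_pos: [0.5825, -0.1391, 0.0838]
tool_rot: [-180.0, -0.0, 95.3]
force: [-2.7, -0.3, 0.9]
grip_width: 0.008
grasp_force: 25.0
time_s: 10.1
tool_pos: [0.5826, -0.1391, 0.0826]
tool_rot: [-180.0, -0.0, 95.3]
force: [-4.4, 0.5, 3.2]
grip_width: 0.008
grasp_force: 25.0
```

```bash
python3 -m creep '[0,0,0,0.05,0,0,0,0,0,0,0.05,0,0,0]'; python3 -m creep '[0,0,0,0.05,0,0,0,0,0,0,0.05,0,0,0]'
```

```text
time_s: 10.3
tool_pos: [0.5828, -0.1392, 0.0817]
tool_rot: [-180.0, -0.0, 95.3]
force: [-5.0, 0.1, 6.9]
grip_width: 0.008
grasp_force: 25.0
time_s: 10.5
tool_pos: [0.5828, -0.1392, 0.0807]
tool_rot: [180.0, -0.0, 95.3]
force: [-5.5, 0.8, 11.0]
grip_width: 0.0077
grasp_force: 25.0
```

```bash
python3 -m creep '[0,0,0,-0.05,0,0,0,0,0,0,-0.05,0,0,0]';  python3 -m creep '[36,0,0,0,0,0,0,36,0,0,0,0,0,0,36,0,0,0,0,0,0,36,0,0,0,0,0,0,36,0,0,0,0,0,0]'; python3 -m creep '[36,0,0,-0.5,0,0,0,36,0,0,-1.5,0,0,0,36,0,0,-3,0,0,0,36,0,0,-4,0,0,0,36,0,0,-4,0,0,0,36,0,0,-4,0,0,0]'
python3 - <<'E'
from h import *
c=cam('scene');W=cloud(c);hsv=cv2.cvtColor(c['color'],cv2.COLOR_RGB2HSV)
m=(hsv[...,0]>=5)&(hsv[...,0]<=20)&(hsv[...,1]>140)&(W[...,2]<.2)&(W[...,2]>.055)&(abs(W[...,0]-.58)<.05)&(abs(W[...,1]+.13)<.06)
q=W[m];print(len(q),q.mean(0),np.sort(q[:,2])[-10:])
cv2.imwrite('pics/s3.png',cv2.resize(c['color'][130:280,220:380,::-1],None,fx=4,fy=4,interpolation=cv2.INTER_CUBIC))
E
```

```text
time_s: 10.7
tool_pos: [0.5827, -0.1392, 0.0818]
tool_rot: [180.0, -0.0, 95.3]
force: [-3.5, 0.2, 7.1]
grip_width: 0.0078
grasp_force: 25.0
time_s: 11.2
tool_pos: [0.583, -0.1391, 0.081]
tool_rot: [180.0, 0.0, 95.3]
force: [0.0, 0.2, 0.2]
grip_width: 0.034
grasp_force: 0.0
time_s: 11.8
tool_pos: [0.5833, -0.1393, 0.2027]
tool_rot: [179.8, 0.0, 95.3]
force: [0.2, 0.6, -0.3]
grip_width: 0.0354
grasp_force: 0.0
99 [ 0.57800992 -0.13801446  0.0773726 ] [0.09280086 0.09300577 0.09344518 0.09345782 0.0941113  0.09456191
 0.094749   0.09479185 0.09601936 0.0969146 ]
```

View pics/s3.png

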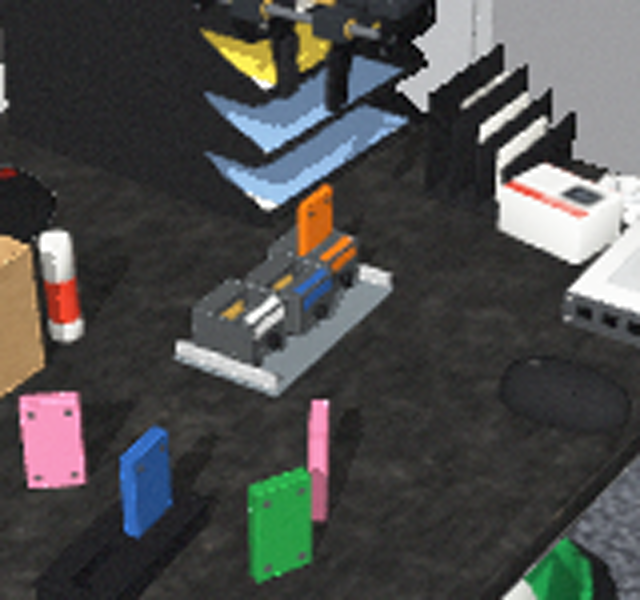

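Orange stands home (top ≈94 mm). Now the blue plate.

```bash
python3 -m creep '[40,11.03,-2.29,1,0,0,-0.35,40,11.03,-2.29,1,0,0,-0.35,40,11.03,-2.29,1,0,0,-0.35,40,11.03,-2.29,1,0,0,-0.35,40,11.03,-2.29,1,0,0,-0.35,40,11.03,-2.29,1,0,0,-0.35,40,11.03,-2.29,1,0,0,-0.35,40,11.03,-2.29,2.4,0,0,-0.35,40,11.03,-2.29,2.4,0,0,-0.35,40,11.03,-2.29,2.4,0,0,-0.35,40,11.03,-2.29,2.4,0,0,-0.35,40,11.03,-2.29,2.4,0,0,-0.35]'; python3 -m creep '[40,0,0,0,0,0,0,40,0,0,0,0,0,0]'
```

```text
time_s: 13.05
tool_pos: [0.4852, 0.1834, 0.1305]
tool_rot: [179.9, -0.0, 97.3]
force: [-0.1, 0.3, 0.0]
grip_width: 0.0399
grasp_force: 0.0
time_s: 13.25
tool_pos: [0.4845, 0.1838, 0.1299]
tool_rot: [179.9, -0.0, 97.3]
force: [0.2, 0.2, -0.4]
grip_width: 0.04
grasp_force: 0.0
```

Right on target; descend 59 mm and grip.

```bash
python3 -m creep '[40,0,0,1,0,0,0,40,0,0,1.7,0,0,0,40,0,0,1.96,0,0,0,40,0,0,1.96,0,0,0,40,0,0,1.96,0,0,0,0,0,0,1.96,0,0,0,0,0,0,1.96,0,0,0,0,0,0,1.96,0,0,0,0,0,0,1.96,0,0,0,0,0,0,1.96,0,0,0,0,0,0,1.96,0,0,0]' 25; python3 -m creep '[0,0,0,-0.5,0,0,0,0,0,0,-1.5,0,0,0,0,0,0,-2.5,0,0,0,0,0,0,-3.5,0,0,0,0,0,0,-3.5,0,0,0,0,0,0,-3.5,0,0,0,0,0,0,-3.5,0,0,0]'
```

```text
time_s: 14.35
tool_pos: [0.4841, 0.1841, 0.0705]
tool_rot: [180.0, -0.0, 97.4]
force: [0.2, -1.0, 1.3]
grip_width: 0.0117
grasp_force: 25.0
time_s: 15.05
tool_pos: [0.4831, 0.1836, 0.1739]
tool_rot: [-179.9, 0.0, 97.4]
force: [-0.7, 0.4, 0.2]
grip_width: 0.0116
grasp_force: 25.0
```

```bash
python3 -m creep '[0,-9.31,1.65,0,0,0,0.35,0,-9.31,1.65,0,0,0,0.35,0,-9.31,1.65,0,0,0,0.35,0,-9.31,1.65,0,0,0,0.35,0,-9.31,1.65,0,0,0,0.35,0,-9.31,1.65,0,0,0,0.35,0,-9.31,1.65,0,0,0,0.35,0,-9.31,1.65,0,0,0,0.35,0,-9.31,1.65,0.8,0,0,0.35,0,-9.31,1.65,1.4,0,0,0.35,0,-9.31,1.65,1.7,0,0,0.35,0,-9.31,1.65,1.7,0,0,0.35]'; python3 -m creep '[0,0,0,0,0,0,0,0,0,0,0,0,0,0,0,0,0,0,0,0,0]'
```

```text
time_s: 16.25
tool_pos: [0.5676, -0.0847, 0.1224]
tool_rot: [-179.8, -0.1, 95.4]
force: [-0.3, -0.1, -0.5]
grip_width: 0.0121
grasp_force: 25.0
time_s: 16.55
tool_pos: [0.5695, -0.0866, 0.1252]
tool_rot: [179.9, -0.0, 95.3]
force: [0.2, -1.2, -0.1]
grip_width: 0.0115
grasp_force: 25.0
```

```bash
python3 -m creep '[0,0,-0.03,0.1,0,0,0,0,0,-0.03,0.2,0,0,0,0,0,-0.03,0.3,0,0,0,0,0,-0.03,0.3,0,0,0]'; python3 -m creep '[0,0,0,0.05,0,0,0,0,0,0,0.05,0,0,0]';python3 -m creep '[0,0,0,0.05,0,0,0,0,0,0,0.05,0,0,0]';python3 -m creep '[0,0,0,0.05,0,0,0,0,0,0,0.05,0,0,0]'
```

```text
time_s: 16.95
tool_pos: [0.5676, -0.0867, 0.1147]
tool_rot: [-180.0, -0.0, 95.3]
force: [0.6, 0.1, -0.7]
grip_width: 0.0119
grasp_force: 25.0
time_s: 17.15
tool_pos: [0.568, -0.0868, 0.1139]
tool_rot: [-180.0, -0.0, 95.3]
force: [-1.8, -0.1, 0.8]
grip_width: 0.0119
grasp_force: 25.0
time_s: 17.35
tool_pos: [0.5681, -0.0868, 0.1128]
tool_rot: [180.0, -0.0, 95.3]
force: [-1.3, 0.2, 5.8]
grip_width: 0.0119
grasp_force: 25.0
time_s: 17.55
tool_pos: [0.5683, -0.0867, 0.1109]
tool_rot: [179.9, 0.0, 95.3]
force: [0.3, 0.0, -1.3]
grip_width: 0.0122
grasp_force: 25.0
```

```bash
python3 -m creep '[0,0,0,0.05,0,0,0,0,0,0,0.1,0,0,0,0,0,0,0.1,0,0,0]';python3 -m creep '[0,0,0,0.05,0,0,0,0,0,0,0.1,0,0,0,0,0,0,0.1,0,0,0]'
```

```text
time_s: 17.85
tool_pos: [0.5683, -0.0866, 0.1075]
tool_rot: [180.0, 0.0, 95.3]
force: [1.5, 1.0, -1.3]
grip_width: 0.0122
grasp_force: 25.0
time_s: 18.15
tool_pos: [0.5682, -0.0867, 0.1047]
tool_rot: [180.0, 0.0, 95.3]
force: [1.2, -0.1, -1.5]
grip_width: 0.0118
grasp_force: 25.0
```

```bash
python3 -m creep '[0,0,0.01,0.1,0,0,0,0,0,0.01,0.2,0,0,0,0,0,0.01,0.3,0,0,0,0,0,0.01,0.3,0,0,0]';python3 -m creep '[0,0,0,0.1,0,0,0,0,0,0,0.2,0,0,0,0,0,0,0.3,0,0,0,0,0,0,0.3,0,0,0]'
```

```text
time_s: 18.55
tool_pos: [0.5683, -0.0867, 0.0955]
tool_rot: [-180.0, -0.0, 95.3]
force: [1.5, 0.7, 0.3]
grip_width: 0.012
grasp_force: 25.0
time_s: 18.95
tool_pos: [0.5683, -0.0868, 0.0864]
tool_rot: [180.0, 0.0, 95.3]
force: [-0.0, -0.2, 2.5]
grip_width: 0.012
grasp_force: 25.0
```

```bash
python3 -m creep '[0,0,0,0.05,0,0,0,0,0,0,0.1,0,0,0,0,0,0,0.1,0,0,0]';python3 -m creep '[0,0,0,0.05,0,0,0,0,0,0,0.05,0,0,0]'
```

```text
time_s: 19.25
tool_pos: [0.5683, -0.0867, 0.0836]
tool_rot: [180.0, 0.0, 95.3]
force: [1.0, -0.6, 3.0]
grip_width: 0.0121
grasp_force: 25.0
time_s: 19.45
tool_pos: [0.5683, -0.0867, 0.0822]
tool_rot: [180.0, 0.0, 95.3]
force: [0.5, -0.5, 1.9]
grip_width: 0.0117
grasp_force: 25.0
```

```bash
python3 -m creep '[0,0,0,0.05,0,0,0,0,0,0,0.05,0,0,0]';python3 -m creep '[0,0,0,0.03,0,0,0,0,0,0,0.03,0,0,0]';python3 -m creep '[0,0,0,0.03,0,0,0,0,0,0,0.03,0,0,0]'
```

```text
time_s: 19.65
tool_pos: [0.5684, -0.0867, 0.081]
tool_rot: [180.0, -0.0, 95.3]
force: [0.5, -0.6, 5.4]
grip_width: 0.012
grasp_force: 25.0
time_s: 19.85
tool_pos: [0.5684, -0.0867, 0.0805]
tool_rot: [180.0, -0.0, 95.3]
force: [-0.6, -0.6, 7.6]
grip_width: 0.0118
grasp_force: 25.0
time_s: 20.05
tool_pos: [0.5684, -0.0867, 0.0799]
tool_rot: [180.0, -0.0, 95.3]
force: [-2.4, -0.7, 10.5]
grip_width: 0.0116
grasp_force: 25.0
```

```bash
python3 -m creep '[0,0,0,-0.05,0,0,0,0,0,0,-0.05,0,0,0]';  python3 -m creep '[36,0,0,0,0,0,0,36,0,0,0,0,0,0,36,0,0,0,0,0,0,36,0,0,0,0,0,0,36,0,0,0,0,0,0]'; python3 -m creep '[36,0,0,-0.5,0,0,0,36,0,0,-1.5,0,0,0,36,0,0,-3,0,0,0,36,0,0,-4.5,0,0,0,36,3,0,-4.5,0,0,0,36,5,0,-4.5,0,0,0,36,5,0,-4.5,0,0,0,36,5,0,-4.5,0,0,0]'
python3 - <<'E'
from h import *
c=cam('scene');W=cloud(c);hsv=cv2.cvtColor(c['color'],cv2.COLOR_RGB2HSV)
for n,a,b,y in(('o',5,20,-.14),('b',100,120,-.087)):
    m=(hsv[...,0]>=a)&(hsv[...,0]<=b)&(hsv[...,1]>120)&(W[...,2]<.2)&(W[...,2]>.055)&(abs(W[...,0]-.575)<.05)&(abs(W[...,1]-y)<.035)
    q=W[m];print(n,len(q),q.mean(0),np.sort(q[:,2])[-10:].round(4))
cv2.imwrite('pics/s4.png',cv2.resize(c['color'][130:280,220:380,::-1],None,fx=4,fy=4,interpolation=cv2.INTER_CUBIC))
E
```

```text
time_s: 20.25
tool_pos: [0.5684, -0.0867, 0.081]
tool_rot: [180.0, -0.0, 95.3]
force: [1.1, 0.1, 5.5]
grip_width: 0.0122
grasp_force: 25.0
time_s: 20.75
tool_pos: [0.568, -0.0866, 0.0802]
tool_rot: [-180.0, -0.0, 95.3]
force: [0.9, -0.0, 0.4]
grip_width: 0.0348
grasp_force: 0.0
time_s: 21.55
tool_pos: [0.5535, 0.0723, 0.2165]
tool_rot: [180.0, -0.3, 96.0]
force: [-0.2, 0.8, 0.0]
grip_width: 0.0356
grasp_force: 0.0
o 84 [ 0.57782528 -0.14079936  0.07869814] [0.093  0.0934 0.0934 0.0935 0.0944 0.0946 0.0947 0.0952 0.0953 0.0967]
b 125 [ 0.56303946 -0.08103387  0.07781737] [0.0946 0.0947 0.0948 0.0948 0.0949 0.0949 0.0952 0.0952 0.0961 0.0962]
```

View pics/s4.png

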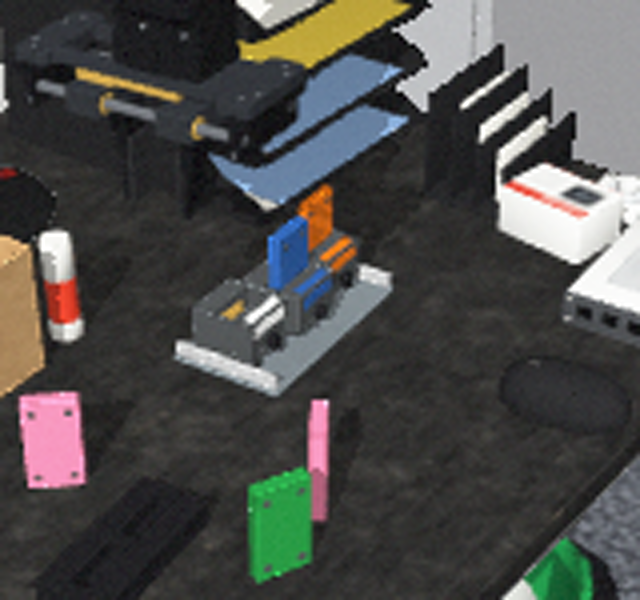

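Both plates stand in their slots and nothing else has moved. One last height check from the wrist camera, with no picture.

Run:
```python
from h import *
c=cam('wrist');W=cloud(c);hsv=cv2.cvtColor(c['color'],cv2.COLOR_RGB2HSV)
for n,a,b,y in(('o',5,22,-.14),('b',100,120,-.087)):
    m=(hsv[...,0]>=a)&(hsv[...,0]<=b)&(hsv[...,1]>110)&(W[...,2]<.12)&(W[...,2]>.08)&(abs(W[...,0]-.575)<.05)&(abs(W[...,1]-y)<.035)
    q=W[m];print(n,len(q),np.median(q,0) if len(q) else'')
m=(W[...,2]<.056)&(W[...,2]>.044)&(abs(W[...,0]-.575)<.03)&(abs(W[...,1]+.06)<.06);print(np.median(W[m][:,2]))
for i in range(2):
    o=env.get_obs();print(o['joint_velocities'].round(2))
```

```text
o 0 
b 0 
0.04911182392824631
[ 2.06  0.08  2.96  0.26  0.78 -0.21  0.22]
[ 2.06  0.08  2.96  0.26  0.78 -0.21  0.22]
```

```bash
python3 -m creep '[36,0,0,0,0,0,0,36,0,0,0,0,0,0,36,0,0,0,0,0,0,36,0,0,0,0,0,0]'; python3 -c "from cell import env; print(env.sign_off())"
```

```text
time_s: 22.05
tool_pos: [0.5546, 0.0616, 0.2155]
tool_rot: [180.0, 0.0, 95.2]
force: [-0.6, -0.2, 0.1]
grip_width: 0.0359
grasp_force: 0.0
the job is handed in; nothing more can be done
None
```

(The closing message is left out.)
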